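# Set the stop leg of the jar labelling jig to its mark and lock it

## Robot

A 6-joint arm with a two-finger parallel gripper is mounted at the origin on the work surface. World frame = base frame: x ahead of the robot, y to its left, z up, the work surface at z = 0. Lengths are in mm, angles in rad, forces in N, time in s.
With the tool pointing down it reaches from about 425 to 1125 mm from the base axis. Payload 14.9 kg.
Tool frame: the origin (TCP) lies on the front face of the gripper's body, between the roots of the fingers; the fingertips stand 78 mm ahead of it and the grasp point (between the pads) lies 60 mm ahead of it (bot.finger_overhang is the distance from the TCP to the fingertips, in mm); z points along the fingers, y is the line along which they close (so a half turn about z gives the same grasp; the last joint's range is limited). The gripper opens to 91 mm and grips with 3 to 60 N. Pads are 32 mm wide; open, the fingers measure 118 mm over their backs; the gripper's body (76 mm by 178 mm) begins 60 mm behind the grasp point.
Start: joints at [1.247, 0.379, 1.734, -0, 1.028, -0.033], TCP at [200.71, 670.622, 292.232] pointing down, gripper open.
Joint ranges: [-2.77, 2.77], [-0.74, 2.19], [0, 2.66], [-1.06, 4.2], [0.31, 2.87], [-3.08, 3.08]. Speed limits (rad/s): [1.89, 1.89, 2.39, 3.14, 3.14, 3.14].

## Interface

Orientations are given as a unit quaternion [w, x, y, z].
In Python, from plant import bot, planner, vision, models gives the robot as it stands. Calls block until the motion is done:
- bot.reach(position, orientation): joint-space move of the TCP to a pose.
- bot.move_straight(position, orientation=None, speed=150): straight line of the TCP; orientation=None keeps the orientation; speed is the mean speed in mm/s.
- bot.set_joints(angles): joint-space move.
- bot.gripper_to(opening, grip_force=None): finger opening in mm; grip_force is the grip in N (None keeps the last); returns when the fingers have stopped.
- bot.pause(seconds).
- planner.ik(position, orientation): joint angles nearest the present ones, or None.
- vision.camera(name): name is "side" or "top" or "wrist"; returns (picture, depth): 384x512x3 uint8, red, green, blue; 384x512 float32, mm along the optical axis (not along the pixel's ray), 0 where there is no reading.
- vision.camera_info(name): a dict with "mtx" (3x3 intrinsics, pixels), "pose" (4x4, takes a point from camera to world coordinates). Camera axes: x right, y up, looking along -z (the intrinsics and any distortion apply to the point x, -y, -z); pixel columns grow to the right and rows downward; lengths in mm; the calibration is good to about 2 mm. A picture is of the moment at which its call begins: read the wrist's pose just before it. camera_info takes no time and is no camera call; for the wrist camera it gives the pose at the moment of the call.
A pose or a line that the arm cannot do raises bot.MotionError and nothing moves.
- bot.job_done(): hands the job in; it is judged then, once.
Trained networks look in the newest picture that a camera, given by its name, has taken for a name from the list of things; names that differ only in an ending like _2 or _b are one class to them, and where a whole thing is asked for, a point or a joint stands for the part that bears it (a point fixed in the world has none). Each returns a list of dicts, best first, with "p" (0 to 1); they miss things now and then, are a little off and sometimes report something else, mostly with a low value. They report only what shows in the picture. A call takes as long as a camera call.
- models.silhouettes(camera, target): "region" (384x512 bool, what is visible of it) and "rect" ([left, top, width, height] in pixels, round what is visible of it).
Readings, each from a call of its own:
- bot.current_time_s(): time.
- bot.current_qpos(): joint angles.
- bot.current_qvel(): joint speeds.
- bot.current_tau(): joint torques, N m.
- bot.current_eef_pos(): TCP position.
- bot.current_tool_rot(): TCP orientation.
- bot.current_contact_force(): force on the tool from outside, world axes, zero at the start.
- bot.current_moment(): the same for the moment, N m.
- bot.current_grip_width(): finger opening in mm.
- bot.current_gripper_force(): force on a finger pad.
Only numpy, scipy, OpenCV 4.12 (cv2) and the standard library are available. Lean on these libraries where they do the work, as an engineer would, in place of code of your own. Each camera call takes 0.05 s, during which the arm holds its last target. There are 200 camera calls.

## Task

The labelling jig has to be set for the next jar size. Its sliding stop leg is unlocked and slips down the slope: with the lever still open, take it at the thumb rest and bring it up the rail until its pointer is level with the tip of the index clip, hold it there, and while holding squeeze the cam lever fully closed against the carriage. Do not let go: finish with the thumb rest and the closed lever still firmly pinched in the gripper and the pointer on the mark, and leave the jars standing where they are.

Things in the scene. Friction and masses are not known exactly. Their poses are not given: they have to be found in the camera images.
- jig: Fixed jar labelling jig: grey base 215 x 290 mm, sloped bed, two rubber rollers on the far (+x) side, steel slide rail on the near (-x) side. Origin: centre of the base's underside; z up, y along the bed's length, x across. The bed slopes 20 degrees, rising to +y (uphill). 'Bed axes' = these axes turned 20 degrees about x: x across, y uphill along the rail, z square to the bed.
- rail_mid (a point): Middle of the rail's length on the bed plane (axis of the rail, 82 mm above the table); axes as the jig. Apart from the sliding stop leg nothing on the jig rises over 20 mm above the bed plane. The leg's carriage, a 20 mm wide, 72 mm long block, top 44 mm above the bed, slides on this rail; it starts at the bottom of its 165 mm travel.
- leg_end (a point): Far end of the stop leg, 50 mm above the bed: an aluminium bar at the carriage's downhill end reaching 135 mm over the rollers to +x; it stops the jar. Top 52 mm above the bed; its uphill face is 31 mm downhill of the carriage's middle. Leg and carriage move as one (about 0.5 kg); unlocked they slip downhill under their weight (1 to 2 N) unless held. Axes: bed axes.
- thumb_rest: Black plastic thumb rest on the near (-x) side of the carriage, moves with it; bed axes. Origin: on its flat face (looks to -x) at the carriage's middle, 30 mm above the bed. The face spans y -30 to +24 and z -15 to +15 mm. At y = +24 a lip 7 mm thick stands out 18 mm from the face: a finger on the face, downhill of the lip, pushes the carriage uphill and keeps it from slipping down.
- lever_paddle: Black plastic finger paddle of the cam lever, far (+x) side of the carriage: 32 mm long, 24 high, 8 thick, round end. Origin at its centre, 29 mm above the bed, 26 mm from the lever's pin; y along the lever, towards the pin; the round end is the tip, 45 mm from the pin. Its +x face is pushed to close. Width over the thumb rest's face and the paddle: about 63 mm at 0.7 rad open, 36 mm closed.
- lever (a joint): Angle of the cam lever, rad: 0 = fully closed, lying along the carriage; starts at 0.5 to 0.7, swung out to +x. Pushing the paddle to -x, at the carriage, closes it. It stays where it is left. It moves freely at first (1 N at the paddle); below about 0.35 rad the cam begins to grip the rail; closing then needs up to 10 N, and the carriage is locked.
- lever_pin (a point): Axis of the lever's pin, square to the bed, at 29 mm above the bed; 31 mm to +x of the thumb rest's face, 26 mm uphill of the carriage's middle (thumb rest's origin); the lever points downhill from it. Moves with the carriage.
- pointer (a point): Tip of the thin steel pointer on the near side of the carriage at its downhill end, over the scale strip; moves with the carriage. Bed axes.
- mark (a point): The length mark: tip of the index clip, a dark steel saddle with a pointed nose on the scale strip on the rail's near side, its top 13 mm above the bed; 50 to 130 mm uphill of the pointer at the start. It stays put. Bed axes: the pointer is on the mark when both are equal along y (the tips face each other across x, under 1 mm apart).
- jar_a: Bystander: filled, capped jar, 60 mm diameter, 78 mm high, standing on the table; origin centre of its underside.
- jar_b: Bystander: another such jar.
- jar_c: Bystander: another such jar.

How it is judged:
By the outcome, as a careful person would: the job done as asked, in the order asked, and still so for the second after the job is handed in, while the arm keeps its last pose, push and grip.
It also fails if it takes over 48 s, if anything falls off the work surface, if the arm or the gripper's body presses on something with over 40 N, if the wrist force passes 120 N, or if a joint passes its speed limit or range.

## Working session

There is one attempt and no reset: what is moved stays moved. The work goes in short steps, each a Python script; the robot and the scene stay as the last script left them, time stands still between calls to the robot, and variables do not carry over. Pictures are saved under pics/ and viewed, at most 10 in all, crops included, and the job is handed in when it is done.

```bash
ls; mkdir -p pics
cat > h.py <<'E'
import numpy as np, cv2
from plant import bot, planner, vision, models
def cloud(name):
    info=vision.camera_info(name); im,d=vision.camera(name)
    K=np.array(info["mtx"]);T=np.array(info["pose"])
    v,u=np.mgrid[0:d.shape[0],0:d.shape[1]]
    P=np.stack([(u-K[0,2])/K[0,0]*d,-(v-K[1,2])/K[1,1]*d,-d],-1)
    return im,d,P@T[:3,:3].T+T[:3,3],info
def sil(cam,n,pmin=.3):
    r=models.silhouettes(cam,n); return r
E
python3 - <<'E'
from h import *
ims=[]
for c in ("top","side"):
    im,d,W,info=cloud(c); print(c,[k for k in info],np.round(info["pose"],2).tolist(),np.round(info["mtx"],1).tolist())
    ims.append(im); np.savez(f"{c}.npz",im=im,d=d,W=W)
    cv2.imwrite(f"pics/{c}.png",im[:,:,::-1])
    for n in ("jig","thumb_rest","lever_paddle","leg_end","pointer","mark","jar_a"):
        for r in models.silhouettes(c,n)[:3]:
            m=r["region"]&(d>0); print(n,round(r["p"],2),r["rect"],np.round(np.median(W[m],0),1) if m.any() else None)
print(bot.current_time_s(), bot.finger_overhang)
E
```

```text
pics
top ['mtx', 'pose'] [[0.01, 0.99, -0.16, 418.29], [-1.0, 0.01, -0.02, -14.85], [-0.02, 0.16, 0.99, 1176.26], [0.0, 0.0, 0.0, 1.0]] [[351.0, 0.0, 260.2], [0.0, 351.0, 195.2], [0.0, 0.0, 1.0]]
jig 0.86 [184.6, 162.7, 100.5, 77.3] [581.6  96.5  82. ]
thumb_rest 0.56 [251.0, 205.6, 17.2, 12.1] [538.9  24.4 100.1]
leg_end 0.59 [247.6, 208.6, 6.8, 11.3] [532.9  30.3 107.8]
pointer 0.73 [251.0, 166.4, 23.9, 53.7] [570.3  -9.   93.4]
pointer 0.19 [186.7, 162.4, 94.5, 74.9] [582.4  96.6  82. ]
jar_a 0.86 [364.2, 236.0, 25.5, 25.3] [ 440.1 -358.9   75.4]
jar_a 0.81 [126.9, 195.2, 24.3, 18.7] [561.9 404.5  75.6]
jar_a 0.67 [361.3, 195.1, 19.5, 15.6] [ 583.1 -341.9   75.5]
side ['mtx', 'pose'] [[-1.0, 0.03, -0.02, 593.37], [-0.04, -0.69, 0.73, 775.9], [0.01, 0.73, 0.69, 809.4], [0.0, 0.0, 0.0, 1.0]] [[348.2, 0.0, 251.1], [0.0, 348.2, 188.3], [0.0, 0.0, 1.0]]
jig 0.66 [221.8, 176.4, 79.2, 93.2] [590. 165.  73.]
thumb_rest 0.29 [258.2, 182.5, 10.3, 16.7] [581.8  28.5  91. ]
lever_paddle 0.64 [255.1, 186.0, 10.4, 7.9] [590.5  20.3  88.7]
leg_end 0.94 [229.0, 175.6, 54.4, 26.4] [591.6  -8.2  89.7]
pointer 0.77 [226.8, 176.8, 56.5, 19.5] [585.4  -8.2  90.1]
mark 0.66 [253.5, 309.2, 25.1, 37.2] [562.5 431.3  75.7]
jar_a 0.58 [251.8, 309.5, 28.8, 36.3] [562.5 431.4  75.7]
jar_a 0.56 [291.0, 120.9, 16.3, 25.0] [ 441.3 -346.5   50.9]
0.8 78.3
```

Run:
```python
import cv2,numpy as np
a=cv2.imread("pics/top.png")[150:250,170:300];b=cv2.imread("pics/side.png")[165:285,210:310]
a=cv2.resize(a,(780,600),interpolation=cv2.INTER_CUBIC)[:, :]
a=cv2.resize(a,(400,308));b=cv2.resize(b,(400,480),interpolation=cv2.INTER_CUBIC)
c=np.zeros((480,800,3),np.uint8);c[:308,:400]=a;c[:,400:]=b
cv2.imwrite("pics/c1.png",c)
```

```text
(no output)
```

View pics/c1.png

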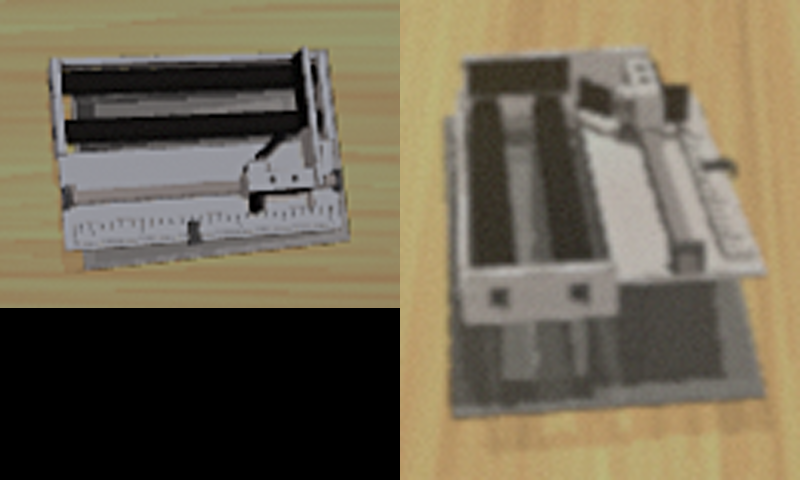

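The top crop shows the carriage at the right (downhill) end, lever swung out to the far side, and the clip at about top-camera pixel (233, 225). Next I'll fit the bed plane and look from near with the wrist camera.

```bash
cat >> h.py <<'E'
from scipy.spatial.transform import Rotation as Rot
def frame(yaw):
    return Rot.from_euler('z',yaw)*Rot.from_euler('x',np.radians(20))   # bed axes -> world
def quat(yaw,s=1):
    B=frame(yaw).as_matrix(); z=-B[:,2]; y=s*B[:,0]; x=np.cross(y,z)
    q=Rot.from_matrix(np.stack([x,y,z],1)).as_quat(); return np.r_[q[3],q[:3]]
E
python3 - <<'E'
from h import *
D=np.load("top.npz");W=D["W"]
m=np.zeros(W.shape[:2],bool);m[160:236,188:280]=1
p=W[m&(D["d"]>0)];p=p[(p[:,2]>25)&(p[:,2]<150)]
best=None;rng=np.random.default_rng(0)
for _ in range(2000):
    q=p[rng.choice(len(p),3,0)];n=np.cross(q[1]-q[0],q[2]-q[0]);n/=np.linalg.norm(n)+1e-9
    if n[2]<0:n=-n
    if abs(n[2]-np.cos(.349))>.03: continue
    k=abs((p-q[0])@n)<2
    if best is None or k.sum()>best.sum():best=k
q=p[best];c=q.mean(0);n=np.linalg.svd(q-c)[2][2];n*=np.sign(n[2])
yaw=np.arctan2(n[0],-n[1]);print(len(p),best.sum(),c,n,"tilt",np.degrees(np.arccos(n[2])),"yaw",yaw)
# silhouettes-free yaw check: min area rect of the bed inliers in plane
r=cv2.minAreaRect(q[:,:2].astype(np.float32));print(r)
print("tool",bot.current_eef_pos(),bot.current_tool_rot())
I=np.array(vision.camera_info("wrist")["pose"]);
wq=np.array(bot.current_tool_rot());R=Rot.from_quat(np.r_[wq[1:],wq[0]]).as_matrix()
print("cam in tool",np.round(R.T@I[:3,:3],2),np.round(R.T@(I[:3,3]-bot.current_eef_pos()),1))
t=np.array([550,60,90.])
for s in(1,-1):
    Q=quat(yaw,s);print(s,planner.ik(t+n*280,Q),planner.ik(t+n*75,Q))
E
```

```text
4605 1567 [582.38971451 107.93857851  89.86796161] [ 0.02674649 -0.33933988  0.9402835 ] tilt 19.900778111439717 yaw 0.0786565541360489
((591.629150390625, 90.22560119628906), (191.3829345703125, 272.2836608886719), 6.761446952819824)
tool [200.70666424 670.60142234 292.215926  ] [-1.59363496e-06  1.44901039e-01  9.89446152e-01 -2.01688749e-05]
cam in tool [[ 0.    0.97  0.24]
 [ 1.   -0.   -0.  ]
 [-0.    0.24 -0.97]] [ 69.6   0.7 -92. ]
1 [-0.21661725  0.11882557  1.96556404  0.36074973  1.18640743 -0.45357974] [-0.09626755  0.37737362  2.07008368  0.48002723  0.81732255 -0.52810026]
-1 [-0.21661725  0.11882557  1.96556404  0.36074973  1.18640743  2.68801291] [-0.09626755  0.37737362  2.07008368  0.48002723  0.81732255  2.61349239]
```

Run:
```python
from h import *
yaw=.1;B=frame(yaw).as_matrix();n=B[:,2]
t=np.array([545,60,85.])
bot.reach(t+n*230+B[:,1]*0,quat(yaw,-1)); print(bot.current_time_s(),bot.current_eef_pos(),bot.current_contact_force())
im,d,W,info=cloud("wrist");np.savez("w1.npz",im=im,d=d,W=W,**info)
for k in ("thumb_rest","lever_paddle","leg_end","pointer","mark","jig"):
    for r in models.silhouettes("wrist",k)[:2]:
        m=r["region"]&(d>0); print(k,round(r["p"],2),np.round(r["rect"]),np.round(np.median(W[m],0),1) if m.any() else None)
cv2.imwrite("pics/w1.png",cv2.resize(im[:,:,::-1],(800,600),interpolation=cv2.INTER_CUBIC))
```

```text
3.4667 [552.92480875 -17.85003392 301.11315237] [-0.02379648 -0.37034026  0.06784315]
lever_paddle 0.79 [201. 134.  29.  25.] [590.5  14.3  95.9]
leg_end 0.96 [107.  97. 177.  76.] [565.  -10.   94.2]
pointer 0.82 [107.  98. 173.  77.] [565.3  -8.7  94.1]
mark 0.5 [280. 206.  20.   8.] [502.3  92.2  98.5]
jig 0.84 [108.  53. 194. 259.] [589.3  32.7  66.6]
```

View pics/w1.png

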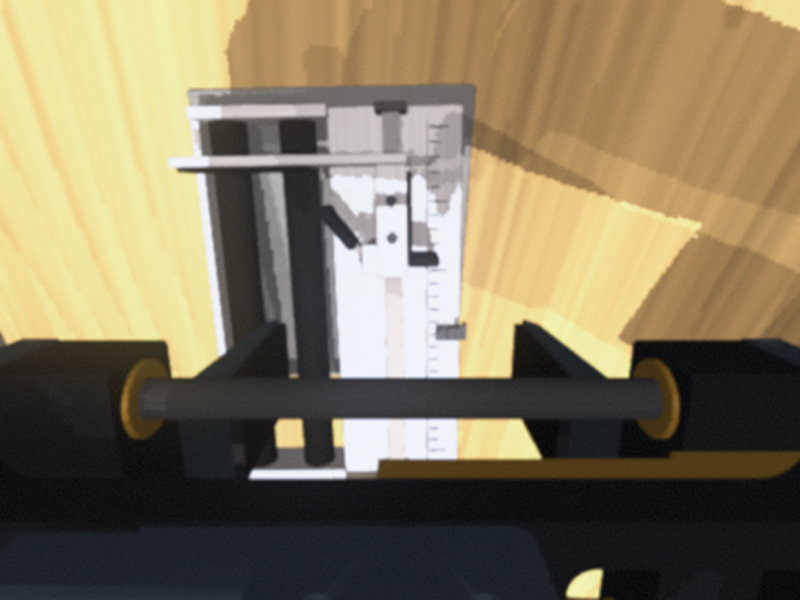

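The wrist view shows the carriage at (390, 220), lip at (424, 258), clip nose at about (437, 330), and the lever out at (340, 228). Image-down is uphill and left is +x. Now I'll rectify onto the bed plane.

```bash
cat >> h.py <<'E'
def fitbed(W,d,mask):
    p=W[mask&(d>0)];best=None;rng=np.random.default_rng(0)
    for _ in range(1500):
        q=p[rng.choice(len(p),3,0)];n=np.cross(q[1]-q[0],q[2]-q[0]);n/=np.linalg.norm(n)+1e-9
        if n[2]<0:n=-n
        if abs(n[2]-np.cos(.349))>.02: continue
        k=abs((p-q[0])@n)<1.5
        if best is None or k.sum()>best.sum():best=k
    q=p[best];c=q.mean(0);n=np.linalg.svd(q-c)[2][2];return c,n*np.sign(n[2]),best.sum()
def rectify(im,mtx,pose,o,B,h,xr,yr,s):
    """image of the plane h over the bed: columns bed x, rows downwards = -bed y; s px/mm; o on bed plane"""
    x0,x1=xr;y0,y1=yr;c=np.array([[x0,y1],[x1,y1],[x1,y0],[x0,y0]],float)
    w=o+c[:,:1]*B[:,0]+c[:,1:]*B[:,1]+h*B[:,2]
    pc=(w-pose[:3,3])@pose[:3,:3]; uv=pc*[1,-1,-1]@np.array(mtx).T; uv=uv[:,:2]/uv[:,2:]
    dst=np.array([[0,0],[(x1-x0)*s,0],[(x1-x0)*s,(y1-y0)*s],[0,(y1-y0)*s]])
    H=cv2.getPerspectiveTransform(uv.astype(np.float32),dst.astype(np.float32))
    return cv2.warpPerspective(im,H,(int((x1-x0)*s),int((y1-y0)*s)),flags=cv2.INTER_CUBIC)
E
python3 - <<'E'
from h import *
D=np.load("w1.npz");W,d,im=D["W"],D["d"],D["im"]
m=np.zeros(d.shape,bool);m[68:230,212:295]=1
c,n,k=fitbed(W,d,m);print(c,n,k,np.degrees(np.arccos(n[2])),"yaw",np.arctan2(n[0],-n[1]))
# frame with yaw .1; origin: bed plane point under (545,60)
yaw=.1;B=frame(yaw).as_matrix();o=np.array([545,60,0.]);o[2]=c[2]-(n[:2]@(o[:2]-c[:2]))/n[2];print("o",o)
r=rectify(im,D["mtx"],D["pose"],o,B,0,(-60,40),(-110,90),3)
cv2.imwrite("pics/r1.png",np.hstack([r[:,:,::-1],rectify(im,D["mtx"],D["pose"],o,B,30,(-60,90),(-110,90),3)[:,:,::-1]]))
E
```

```text
[559.07885101  35.07587914  62.83101477] [ 0.04099785 -0.34017939  0.93946642] 6327 20.037859000830395 yaw 0.11993986849122915
o [545.        60.        72.470396]
```

View pics/r1.png

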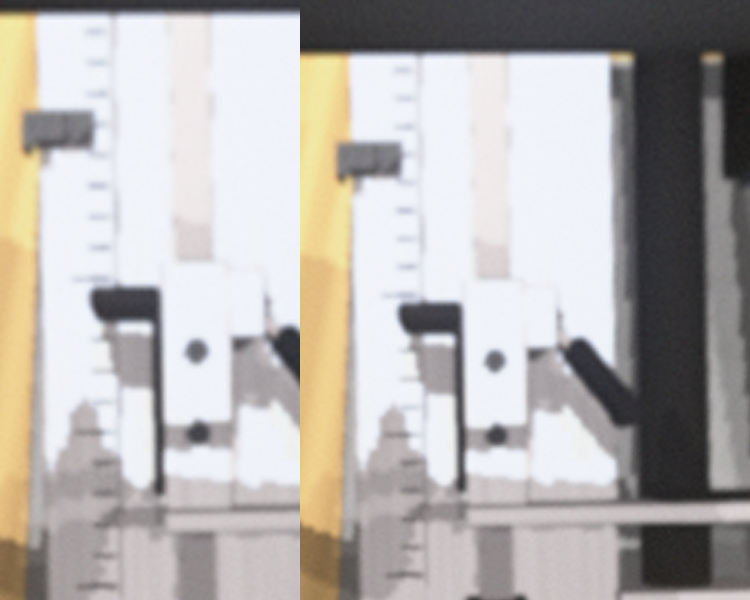

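Run:
```python
from h import *
D=np.load("w1.npz");im=D["im"]
B=frame(.12).as_matrix();o=np.array([545,60,72.47])
def g(h,x,y):
    r=rectify(im,D["mtx"],D["pose"],o,B,h,x,y,5)[:,:,::-1].copy()
    for i in range(0,r.shape[1],50): cv2.line(r,(i,0),(i,6 if i%100 else 14),(0,0,255),1)
    for i in range(0,r.shape[0],50): cv2.line(r,(0,i),(6 if i%100 else 14,i),(0,0,255),1)
    return r
a=g(45,(-40,40),(-90,30))
b=g(13,(-50,20),(-90,30))
cv2.imwrite("pics/r2.png",np.hstack([a,b]))
```

```text
(no output)
```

View pics/r2.png

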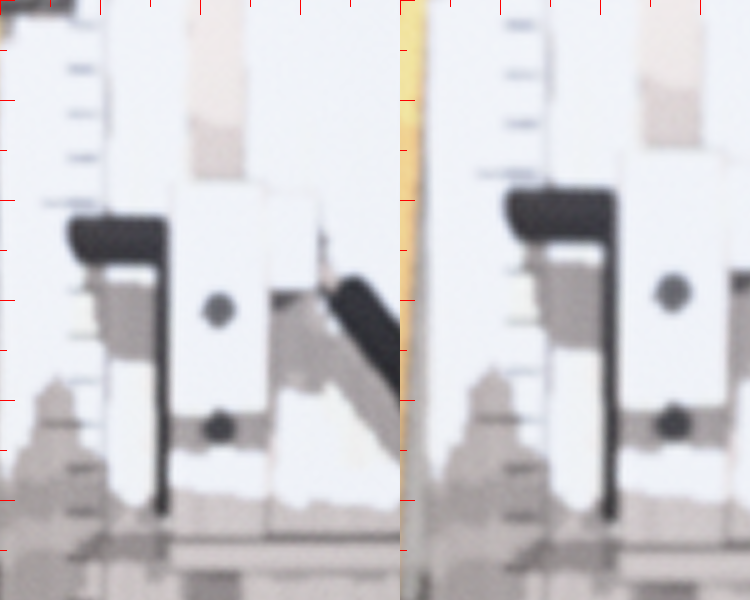

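Carriage middle is at about bed (x face −8.6, y −44) in my local frame, lip face at y≈−20, lever ≈0.68 rad. Next step is to descend with the fingers straddling it, then check.

```bash
cat >> h.py <<'E'
YAW=.12;B=frame(YAW).as_matrix();O=np.array([545,60,72.47]);Q=quat(YAW,-1)
def tcp(x,y,tip): return O+B@np.array([x,y,tip+bot.finger_overhang])
def here(): return B.T@(np.array(bot.current_eef_pos())-O)-[0,0,bot.finger_overhang]
def force(): return B.T@np.array(bot.current_contact_force())
def look(name):
    im,d,W,info=cloud("wrist");np.savez(name+".npz",im=im,d=d,W=W,**info);return im,info
def grid(im,info,h,x,y,s=5):
    r=rectify(im,info["mtx"],np.array(info["pose"]),O,B,h,x,y,s)[:,:,::-1].copy()
    for i in range(0,r.shape[1],10*s): cv2.line(r,(i,0),(i,10),(0,0,255),1)
    for i in range(0,r.shape[0],10*s): cv2.line(r,(0,i),(10,i),(0,0,255),1)
    return r
E
python3 - <<'E'
from h import *
bot.gripper_to(91,20)
bot.reach(tcp(30.9,-44,90),Q);print(bot.current_time_s(),here(),force())
bot.move_straight(tcp(30.9,-44,24),speed=60);print(bot.current_time_s(),here(),force(),bot.current_grip_width())
im,info=look("w2");cv2.imwrite("pics/w2.png",cv2.resize(im[:,:,::-1],(800,600),interpolation=cv2.INTER_CUBIC))
E
```

```text
4.4917 [ 30.63855296 -43.87033481  90.02759941] [0.44814398 0.64882085 0.41051124]
5.7417 [ 31.10943885 -44.03166917  24.35360352] [ 0.7658892  -0.06929447  0.17730961] 91.29914386656611
```

View pics/w2.png

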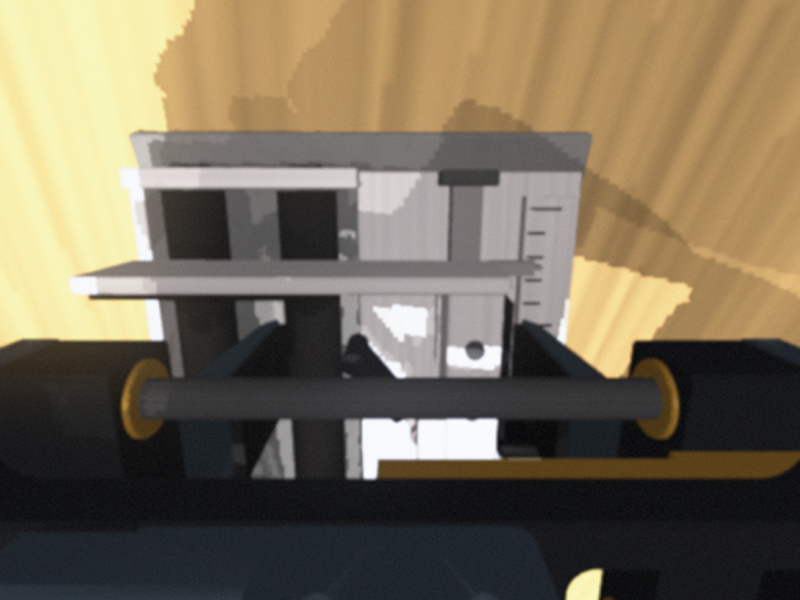

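The fingers straddle the carriage, thumb rest inside the right finger and lever tip at (355, 345); the pointer is still visible at about (530, 268). Next: push uphill most of the way, then measure.

Run:
```python
from h import *
for y in (-34,0,50):
    bot.move_straight(tcp(31,y,24),speed=50);print(round(bot.current_time_s(),2),here(),force())
im,info=look("w3")
a=cv2.resize(im[100:384,200:512,::-1],(480,437),interpolation=cv2.INTER_CUBIC)
b=grid(im,info,12,(-50,10),(-10,80));c=np.zeros((450,780,3),np.uint8);c[:437,:480]=a;c[:,480:]=b
cv2.imwrite("pics/w3.png",c)
```

```text
6.14 [ 31.15008863 -33.66096341  24.21920511] [-0.14770534 -1.70074056  1.64781534]
6.97 [3.09201326e+01 1.15951200e-02 2.39116251e+01] [ 0.66265051 -1.90814444  0.99563496]
8.12 [30.98442773 49.84609158 23.99013424] [ 0.05436417 -1.06710275 -0.87474832]
```

View pics/w3.png

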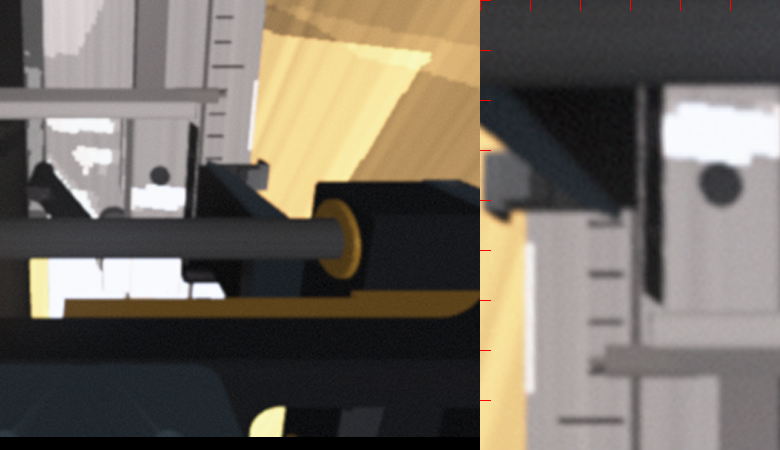

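Pointer tip reads y≈7 and the clip body is centred on y≈44 with its nose hidden by the finger. I'll advance 30 and look again.

Run:
```python
from h import *
bot.move_straight(tcp(31,80,24),speed=40);print(round(bot.current_time_s(),2),here(),force())
im,info=look("w4")
b=grid(im,info,12,(-45,5),(15,65),10)
a=cv2.resize(im[120:300,290:410,::-1],(300,450),interpolation=cv2.INTER_CUBIC);c=np.zeros((500,800,3),np.uint8);c[:450,:300]=a;c[:,300:]=b
cv2.imwrite("pics/w4.png",c)
```

```text
9.07 [31.03060434 80.01675324 24.04125051] [ 0.47737359 -0.4803636  -0.90496861]
```

View pics/w4.png

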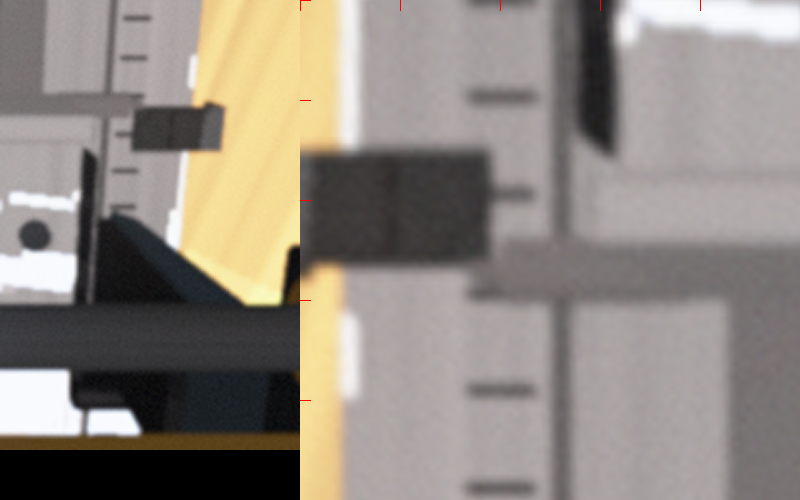

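Run:
```python
from h import *
def z(n,h,x,y,s):
    D=np.load(n+".npz");r=grid(D["im"],D,h,x,y,s).astype(float)
    return np.clip((r-30)*1.6,0,255).astype(np.uint8)
a=z("w4",12,(-40,-15),(28,53),20); b=z("w1",12,(-50,-20),(28,53),10)
c=np.zeros((500,800,3),np.uint8);c[:,:500]=a;c[:250,500:]=b
cv2.imwrite("pics/z4.png",c)
```

```text
(no output)
```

View pics/z4.png

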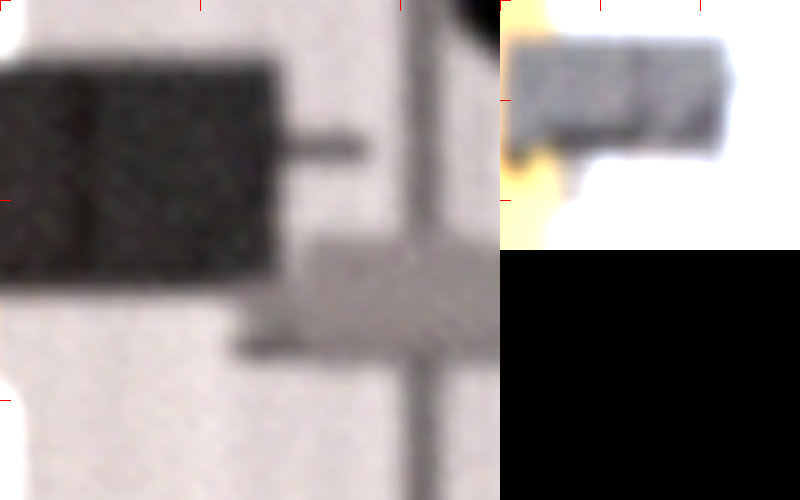

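Run:
```python
from h import *
bot.move_straight(tcp(31,83,24),speed=15);bot.pause(.2);print(round(bot.current_time_s(),2),here(),force())
im,info=look("w5")
for i in range(5): im=im.astype(float)+vision.camera("wrist")[0]
im=np.clip((im/6-60)*2.2,0,255).astype(np.uint8)
r=grid(im,info,12,(-36,-6),(28,53),24)
cv2.imwrite("pics/z5.png",r)
```

```text
9.68 [31.03848843 82.98051852 24.01383048] [ 0.45142865 -1.58611545  0.49445964]
```

View pics/z5.png

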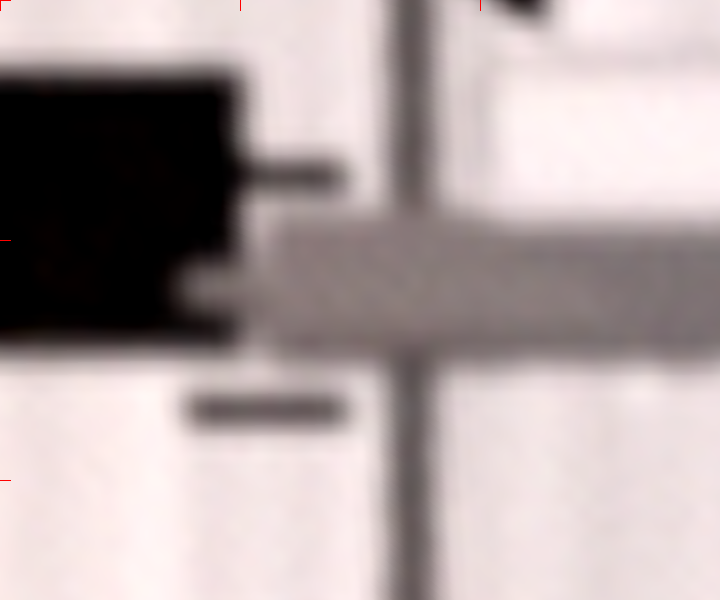

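Now the pointer is clear: a bar ending in a fine light tip at (180, 285) that overlaps the clip in the view, so it sits higher than the clip's top. I'll use depth for heights.

Run:
```python
from h import *
ds=[]
for i in range(6):
    info=vision.camera_info("wrist");ds.append(vision.camera("wrist")[1])
D=np.load("w5.npz");K=D["mtx"];T=D["pose"];d=np.median(ds,0)
v,u=np.mgrid[0:384,0:512]
P=np.stack([(u-K[0,2])/K[0,0]*d,-(v-K[1,2])/K[1,1]*d,-d],-1)@T[:3,:3].T+T[:3,3]
L=(P-O)@B
print("cam",B.T@(T[:3,3]-O))
def px(x,y,h=12):
    pc=(O+B@np.array([x,y,h])-T[:3,3])@T[:3,:3];q=K@(pc*[1,-1,-1]);return q[:2]/q[2]
for nm,x0,x1,y0,y1 in (("all",-36,-10,34,52),):
    a=px(x0,y1);b=px(x1,y0);print(a,b)
    s=(slice(int(a[1]),int(b[1])+1),slice(int(min(a[0],b[0])),int(max(a[0],b[0]))+1,2))
    print("h");print(np.round(L[s][:,:,2]).astype(int)); print("y of rows",np.round(L[s][:,8,1],1)); print("x of cols",np.round(L[s][5,:,0],1))
    g=cv2.cvtColor(D["im"],cv2.COLOR_RGB2GRAY);print(g[s])
```

```text
cam [ 30.44525411  14.97525266 193.95347623]
[357.39564493 178.45734706] [319.05233306 150.67919411]
h
[]
y of rows []Traceback (most recent call last):
  File "<stdin>", line 15, in <module>
IndexError: index 5 is out of bounds for axis 0 with size 0
```

Run:
```python
from h import *
D=np.load("w5.npz");K=D["mtx"];T=D["pose"]
d=np.median([vision.camera("wrist")[1] for i in range(5)],0)
v,u=np.mgrid[0:384,0:512]
P=np.stack([(u-K[0,2])/K[0,0]*d,-(v-K[1,2])/K[1,1]*d,-d],-1)@T[:3,:3].T+T[:3,3]
L=(P-O)@B; L[d==0]=-99
s=(slice(150,180),slice(316,364,2))
np.set_printoptions(linewidth=200)
print(np.round(L[s][:,:,2]).astype(int)); print(cv2.cvtColor(D["im"],cv2.COLOR_RGB2GRAY)[s])
```

```text
[[ 0  0  0  0  0  0  0  1  3  7  9  9  8  8  8  8  8  8  8  8  8  8  8  8]
 [ 0  0  0  0  0  0  0  0  3  7  8  7  8  8  8  8  8  8  8  8  8  8  8  8]
 [ 0  0  0  0  0  0  0  0  3  7  8  8  7  8  8  8  8  8  8  8  8  8  8  9]
 [ 0 -1  0  0  0  0  0  0  2  7  8  8  9  9  8  8  8  8  8  8  8  8  8  8]
 [ 0 -1  0 -1  0  0  0  0  3  7  8  8  9  8  9  8  9  8  8  8  8  8  8  8]
 [ 0  0  0  0  0  0  0  0  3  8  8  8  8  8  8  8  8  8  7  9  8  8  8  7]
 [ 0  0  0  0  0  0  0  1  3  8  8  8  8  9  8  8  8  8  8  8  8  8  8  8]
 [19 19 18 19 19 19 19 20 19 19 19 19 19 19  9  8  8  9  9  9  8  9  8  8]
 [19 20 19 19 20 20 19 19 19 19 19 18 19 19 10 10 11 10 10 10 11 10 10 10]
 [29 19 20 19 19 19 19 19 19 19 19 19 19 19 10 10 10 10 12 10 11 10 10 11]
 [32 32 20 19 20 19 19 19 19 19 19 19 19 16 16 16 10 10 12 11 11 10 13 13]
 [37 37 19 19 19 19 19 19 19 19 19 19 19 18 18 18 10 12 12 12 10 10 13 13]
 [41 42 41 19 19 19 19 19 19 19 19 19 19 18 19 18 11 12 12 12 11 11 13 13]
 [45 45 45 45 19 19 19 19 19 19 19 19 19  8 11 10 12 12 11 12 12 11 13 13]
 [49 48 48 48 48 19 19 19 19 20 19 20 19  8 10 11 
[... 3421 characters left out ...]
8  60]
 [173 174 170 174 170 164 155 130 111 158 170 164 164 127  60  55  58  58  57  57  55  48  56  57]
 [171 172 171 171 169 165 154 126 109 158 165 164 164 125  63  63  63  60  59  59  58  50  57  62]
 [166 167 165 167 167 158 155 126 109 158 166 164 164 128  87  89  88  88  86  88  86  84  87  96]
 [160 161 159 161 165 157 157 124 111 161 165 164 167 148 130 133 134 135 134 130 133 133 133 152]
 [163 163 161 160 165 158 158 123 110 164 166 162 165 162 155 161 167 162 158 156 157 158 158 184]
 [165 171 171 160 155 158 159 122 114 162 167 162 163 162 164 167 172 166 166 162 163 169 166 197]
 [170 170 170 148 118 149 156 116 114 164 166 162 166 163 162 167 173 166 167 164 164 166 167 199]]
```

```bash
cat >> h.py <<'E'
def bedpt(info,u,v,h):
    K=np.array(info["mtx"]);T=np.array(info["pose"]);r=T[:3,:3]@((np.linalg.inv(K)@[u,v,1])*[1,-1,-1])
    r=B.T@r;c=B.T@(T[:3,3]-O);return c+r*(h-c[2])/r[2]
E
python3 - <<'E'
from h import *
np.set_printoptions(linewidth=200)
D=np.load("w5.npz");m=bedpt(D,344,167.2,12);p=bedpt(D,346,161.6,19);print(m,p,"clip edges",bedpt(D,350,159.7,13),bedpt(D,350,174.5,13))
dy=m[1]-p[1]
assert 3<dy<6.5
bot.move_straight(tcp(31,83+dy,24),speed=10);bot.pause(.3);print(dy,round(bot.current_time_s(),2),here(),force())
look("w6");T=np.load("w6.npz")
I=[];dd=[]
for i in range(5):
    a,b=vision.camera("wrist");I.append(cv2.cvtColor(a,cv2.COLOR_RGB2GRAY));dd.append(b)
g=np.mean(I,0);np.savez("w6g.npz",g=g,d=np.median(dd,0))
d=np.median(dd,0);v,u=np.mgrid[0:384,0:512];K=T["mtx"];P=np.stack([(u-K[0,2])/K[0,0]*d,-(v-K[1,2])/K[1,1]*d,-d],-1)@T["pose"][:3,:3].T+T["pose"][:3,3];L=(P-O)@B
print(g[148:178,338:356].astype(int));print(np.round(L[148:178,338:356,2]).astype(int))
E
```

```text
[-26.69490762  44.59897523  12.        ] [-25.46330638  39.96712028  19.        ] clip edges [-29.83653875  39.60506062  13.        ] [-30.62473284  49.19374987  13.        ]
4.631854949075262 11.44 [31.02658266 87.63055446 24.02892677] [ 0.60632198 -1.67603829  0.08774314]
[[150 146 145 146 147 147 147 143 144 147 159 169 171 173 170 169 169 167]
 [164 162 160 164 162 161 156 150 149 151 156 161 161 162 160 159 157 156]
 [168 165 165 165 166 159 142 127 121 122 124 128 127 127 127 125 123 123]
 [167 164 163 165 165 154 124  93  83  82  83  83  85  84  83  83  83  82]
 [165 164 164 165 165 152 114  74  61  63  63  62  61  62  60  61  61  63]
 [167 164 164 166 165 150 109  69  59  58  59  57  55  56  56  59  59  60]
 [166 164 164 166 165 152 108  68  60  58  57  55  55  56  58  59  60  58]
 [162 161 161 163 163 147 105  68  58  57  57  55  56  56  58  59  59  60]
 [147 145 145 150 153 138  99  66  58  56  55  56  58  57  59  58  60  60]
 [123 123 125 129 136 125  90  63  56  55  56  59  59  58  59  57  59  58]
 [111 111 112 116 122 116  87  61  57  56  58  58  59  58  58  59  59  58]

[... 2436 characters left out ...]
12 11 12 12 10]
 [18 19 19 19  8 10 10 10 10 10 11 10 11 11 11 12 10 11]
 [ 8  8  8  8  8  9 10 11 11 11 10 10 10 12 12 10 10 10]
 [ 8  7  9  8  8 10 10 10 10 11 11 10 10 10 10 11 10 11]
 [ 8  8  8  8  8  9  7  8  8  9  8  8  9  8  8  8  9  9]
 [ 8  8  8  8  8  8  8  8  8  8  8  8  8  7  8  8  8  8]
 [ 9  8  8  8  8  8  8  8  8  8  9  8  7  8  8  8  8  8]
 [ 8  8  8  8  8  9  8  8  8  8  8  8  8  8  8  8  8  8]
 [ 8  9  8  8  9  8  8  8  8  8  8  8  8  8  8  8  8  8]
 [ 8  8  9  8  9  8  8  8  8  8  8  8  8  8  8  9  8  8]
 [ 8  9  8  8  8  8  8  8  8  8  8  8  8  9  8  8  9  8]
 [ 8  8  8  8  9  8  9  8  8  8  8  8  8  8  8  8  8  8]
 [ 9  9  8  8  9  8  8  9  8  8  8  9  8  7  8  8  8  8]]
```

Run:
```python
from h import *
D=np.load("w6.npz")
for r in (159.5,160): print(bedpt(D,346,r,12))
for h in (18.5,19): print(bedpt(D,345,161.5,h))
```

```text
[-27.59023892  44.23579845  12.        ]
[-27.61555621  44.55738554  12.        ]
[-24.99528166  44.59810291  18.5       ]
[-24.83728823  44.52685748  19.        ]
```

Pointer is at y≈44.55 against the nose at ≈44.4. Next I close in steps, moving the hand to −x so the near finger stays by the face.

```bash
cat >> h.py <<'E'
Y=here()[1]
def step(w,f,near=-10.,y=Y):
    bot.move_straight(tcp(near+w/2,y,24),speed=25)
    bot.gripper_to(w,f)
    print(w,round(bot.current_time_s(),2),"x y tip",np.round(here(),2),"F",np.round(force(),1),"grip",round(bot.current_grip_width(),1),round(bot.current_gripper_force(),1),flush=True)
def tipview(n):
    look(n);D=np.load(n+".npz");g=np.mean([cv2.cvtColor(vision.camera("wrist")[0],cv2.COLOR_RGB2GRAY) for i in range(5)],0);return D,g
E
python3 - <<'E'
from h import *
y=87.6
for w in (82,73,65,59,54): step(w,12,y=y)
bot.pause(.2);D,g=tipview("w7")
np.set_printoptions(linewidth=200);
u=int(344-(31-here()[0])*0)
print(here());
K=np.array(D["mtx"]);T=D["pose"]
def px(p):
    q=K@(((O+B@np.array(p))-T[:3,3])@T[:3,:3]*[1,-1,-1]);return q[:2]/q[2]
a=px([-24.9,44.5,19]).round().astype(int);print(a);print(g[a[1]-8:a[1]+9,a[0]-8:a[0]+9].astype(int))
E
```

```text
82 12.36 x y tip [30.87 87.58 23.93] F [-2.  -0.7 -0.7] grip 81.9 0.8
73 13.06 x y tip [26.46 87.6  23.95] F [-1.5 -2.4 -0.3] grip 72.8 0.9
65 13.72 x y tip [22.43 87.6  23.91] F [-2.  -1.6 -0.9] grip 65.2 0.9
59 14.32 x y tip [19.6  87.62 24.08] F [ 2.  -1.1  1.1] grip 58.8 1.0
54 14.88 x y tip [16.86 87.56 23.89] F [ 0.4 -1.5 -0.8] grip 54.1 1.0
[16.92742186 87.5987829  23.93378232]
[322 161]
[[166 171 171 168 170 201 239 241 206 130  83  65  63  60  60  59  61]
 [169 172 169 167 168 202 239 241 202 125  80  65  62  59  60  61  61]
 [165 168 164 161 166 201 239 241 200 125  79  65  60  59  60  61  61]
 [149 152 151 148 156 198 239 242 199 124  80  63  59  60  61  61  63]
 [126 128 126 126 141 194 239 242 198 120  78  62  59  61  62  62  62]
 [116 115 114 114 129 182 234 237 186 111  77  65  62  62  62  63  63]
 [115 115 115 115 121 157 201 204 155  99  79  72  65  63  63  62  61]
 [118 119 119 119 119 128 149 150 121  96  87  75  67  64  63  61  63]
 [121 120 120 120 119 118 120 119 112 106  95  78  66  63  63  63  63]
 [120 121 121 121 120 123 123 119 113 106  98  77  67  63  64  63  62]
 [119 118 119 119 123 132 136 125 107  94  86  73  66  63  64  64  63]
 [120 119 121 119 126 141 148 132  98  79  71  67  62  63  62  64  63]
 [120 120 120 121 129 147 153 134  96  69  62  63  62  62  61  63  63]
 [130 130 130 131 137 151 155 132  91  67  60  61  61  61  62  62  62]
 [151 150 150 149 153 159 154 128  89  67  62  63  63  64  63  64  64]
 [166 165 163 163 165 164 158 132 100  82  81  83  83  83  83  83  82]
 [170 168 166 166 166 166 163 148 129 121 119 121 124 125 124 125 121]]
```

Run:
```python
from h import *
y=87.6
for w in (50,46,43): step(w,20,near=-9.6,y=y)
D,g=tipview("w8")
K=np.array(D["mtx"]);T=D["pose"]
def px(p):
    q=K@(((O+B@np.array(p))-T[:3,3])@T[:3,:3]*[1,-1,-1]);return q[:2]/q[2]
a=px([-24.9,44.5,19]).round().astype(int);print(a);np.set_printoptions(linewidth=200);print(g[a[1]-5:a[1]+6,a[0]-4:a[0]+6].astype(int))
```

```text
50 15.92 x y tip [15.31 87.62 23.97] F [-0.6 -2.5 -0.1] grip 50.0 1.2
46 16.46 x y tip [13.29 87.53 23.94] F [ 0.5 -3.7  1.4] grip 46.2 2.0
43 16.98 x y tip [11.69 87.56 23.92] F [-0.4 -3.9  1.9] grip 43.2 2.6
[314 162]
[[145 199 240 242 200 124  82  77  85  94]
 [141 200 238 238 187 114  84  87  96  98]
 [134 178 211 207 157 102  90  96 101 101]
 [123 139 154 150 122 101 100 105 105 104]
 [119 120 122 119 112 108 107 106 104 105]
 [122 124 126 119 113 112 109 106 104 105]
 [127 137 139 127 109 104 104 102 102 103]
 [131 147 152 132 101  88  92  93  95  99]
 [135 155 159 136  98  75  77  80  80  89]
 [141 157 160 137  98  71  66  67  70  74]
 [154 162 161 135  96  70  65  65  66  68]]
```

Run:
```python
from h import *
y=87.6
for w in (40,38): step(w,30,near=-9.2,y=y)
bot.gripper_to(30,35);bot.pause(.2)
def pr(): print(round(bot.current_time_s(),2),"x y tip",np.round(here(),2),"F",np.round(force(),1),"grip",round(bot.current_grip_width(),1),round(bot.current_gripper_force(),1),flush=True)
pr()
x=here()[0]
D,g=tipview("w9")
K=np.array(D["mtx"]);T=D["pose"]
def px(p):
    q=K@(((O+B@np.array(p))-T[:3,3])@T[:3,:3]*[1,-1,-1]);return q[:2]/q[2]
a=px([-24.9,44.5,19]).round().astype(int);print(a);np.set_printoptions(linewidth=200);print(g[a[1]-5:a[1]+6,a[0]-4:a[0]+6].astype(int))
```

```text
40 17.81 x y tip [10.66 87.57 23.95] F [-0.2 -4.9  0.6] grip 40.1 2.8
38 18.31 x y tip [ 9.72 87.62 24.  ] F [-0.5 -5.3  1. ] grip 37.5 2.7
18.74 x y tip [ 9.59 87.6  24.  ] F [-2.4 -4.3  3.5] grip 35.5 35.6
[310 161]
[[155 191 233 239 221 158  88  67  72  81]
 [136 185 237 245 233 166  94  74  84  94]
 [124 173 232 242 225 159  94  85  95 100]
 [119 152 199 216 193 140  99  96 102 102]
 [117 128 149 159 146 119 102 102 105 103]
 [118 119 123 125 121 113 110 107 106 103]
 [124 132 145 149 137 122 113 106 105 105]
 [131 161 195 200 170 131 108 102 101 102]
 [137 180 220 222 183 125  93  88  92  96]
 [134 170 204 205 163 110  81  72  78  81]
 [137 157 174 170 135  93  72  65  66  67]]
```

Run:
```python
from h import *
im=np.load("w9.npz")["im"];D=np.load("w9.npz")
a=cv2.resize(im[120:320,170:400,::-1],(460,400),interpolation=cv2.INTER_CUBIC)
b=grid(np.clip((im.astype(float)-40)*2,0,255).astype(np.uint8),D,15,(-36,-20),(32,57),16)
c=np.zeros((400,720,3),np.uint8);c[:,:460]=a;c[:400,464:720]=b;cv2.imwrite("pics/w9.png",c)
```

```text
(no output)
```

View pics/w9.png

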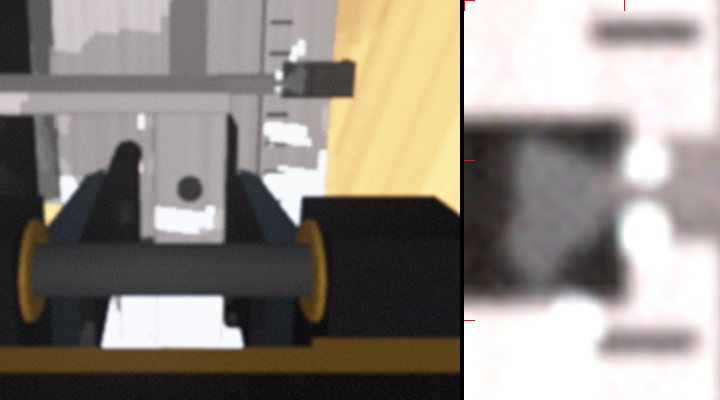

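The pointer tip meets the clip nose (within about 0.3 mm after height correction). The paddle lies along the carriage, with the grip stopped at 35.5 mm and 35 N.

```bash
python3 -c "
from h import *
print(bot.current_time_s(),bot.current_grip_width(),bot.current_gripper_force(),here(),force());print(bot.job_done())"
```

```text
19.0417 35.5935082919331 35.5815963819623 [ 9.56244162 87.62866714 23.99917119] [-2.82847105 -4.87319365  3.1646546 ]
the job is handed in; nothing more can be done
None
```

I handed the job in at 19 s, with the pointer measured within about 0.3 mm of the mark, the lever closed, and the thumb rest and lever still pinched at about 35 N (35.6 mm wide); the jars were never approached.

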